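# Put a light-sensitive sample away in the tambour bench store

## Robot

A 6-joint arm with a two-finger parallel gripper is mounted at the origin on the work surface. World frame = base frame: x ahead of the robot, y to its left, z up, the work surface at z = 0. Lengths are in mm, angles in rad, forces in N, time in s.
With the tool pointing down it reaches from about 425 to 925 mm from the base axis. Payload 12.5 kg.
Tool frame: the origin (TCP) lies midway between the tips of the shut fingers; the grasp point (between the pads) lies bot.grip_depth behind it (bot.grip_depth is the distance from the TCP to the grasp point, in mm); x points along the fingers, z is the direction in which the jaws open and shut, and the axes are right-handed (so a half turn about x gives the same grasp; the last joint's range is limited). The gripper opens to 85 mm and grips with 20 to 120 N. Pads are 22 mm wide; open, the fingers measure 114 mm over their backs; the gripper's body (76 mm by 85 mm) begins 54 mm behind the grasp point. The pads swing forward as they close: fully open they stand 13 mm farther back than shut.
Start: joints at [1.217, 0.491, 1.559, -0, 1.092, -0.106], TCP at [153.276, 605.93, 231.327] pointing down, gripper open.
Joint ranges: [-3.1, 3.1], [-0.84, 2.19], [0.05, 2.79], [-1.13, 4.28], [0.06, 2.93], [-2.69, 2.69]. Speed limits (rad/s): [2.22, 2.22, 2.79, 3.14, 3.14, 3.14].

## Interface

Orientations are given as [roll, pitch, yaw] about the fixed x, y, z axes, in that order (R = Rz(yaw) Ry(pitch) Rx(roll)).
In Python, from workcell import telemetry, viewer, job_done, bot gives the robot as it stands.
- The arm moves only by the tool apply_moves, never from a script. Its argument "moves" is a list of rows, each a list of 2 entries, a list of its own where there are three numbers: the shift along the tool's x, y, z in m, then the turn about the tool's x in rad. In form: [[[tx, ty, tz], spin], ...]. A call has 1 to 10 rows; each row is the pose to reach, as a shift and turn from the pose commanded when the call began, along the tool's axes at that moment; what a row does not reach only later rows make up. A row lasts 1/10 s, in which the tool goes at most 50 mm and 8.59 degrees, less where a joint would pass 70% of its speed; a pose out of reach is approached as far as the arm can. A call with a gripper value outside its range is refused whole. "claw" is the finger opening in m, from 0 to 0.0854, set as the call begins (left out, the last holds). The fingers move at their own pace and stop on an object; the grip force is fixed at half the most. Time passes only in rows, so rows that repeat a pose let the fingers close. It gives the time, the measured TCP pose, the force and the opening at its end, in the units of the state.
- telemetry.get_state(): the state, without advancing time (a new reading comes with each control period).
- viewer.capture(name): name is "side" or "top"; returns the picture (480x640x3 uint8, red, green, blue); there is no depth.
- viewer.get_calibration(name): a dict with "fovy" (degrees; the focal length in pixels is half the picture's height over the tangent of half this angle, whatever the lens; pixels are square), "cx", "cy" (the principal point, pixels), "position" and "attitude" of the camera in the world. Camera axes: x right, y up, looking along -z (the intrinsics and any distortion apply to the point x, -y, -z); pixel columns grow to the right and rows downward; lengths in mm; the calibration is good to about 2 mm. A picture is of the moment at which its call begins. get_calibration takes no time and is no camera call.
- job_done(): hands the job in, once; it reports no verdict.
The state is a dict: "clock": time; "joint_pos": joint angles; "qvel": joint speeds; "effort": joint torques, N m; "position": TCP position; "ee_rot": TCP orientation; "force": force on the tool from outside, world axes, zero at the start; "moment": the same for the moment, N m; "width": finger opening in mm.
Only numpy, scipy, OpenCV 4.12 (cv2) and the standard library are available. Lean on these libraries where they do the work, as an engineer would, in place of code of your own. Each camera call takes 0.05 s, during which the arm holds its last target.

## Task

Roll the tambour door of the bench store fully open, stand the red-capped bottle upright in the middle of the green pad inside, and roll the door fully closed again over it without slamming it. Keep the red-capped bottle upright throughout, and leave the yellow-capped bottle already in the store and the blue- and white-capped bottles on the bench where they stand.

Things in the scene. Friction and masses are not known exactly. Their poses are not given: they have to be found in the camera images.
- store: white bench store, fixed, about 265 mm deep, 350 wide (y), 180 high; origin under its middle on the bench, z up, front faces its -x. Inner floor 12 mm above the bench. Front wall 105 mm high, outer face x = -122, 8 thick. Side walls 12 thick, inner faces y = +-163, tops round (160 high at x = -70, 180 at x = 0). Two places inside near x = -45, y = +62 and -62: yellow-capped bottle and green pad
- mouth (a point): point in the store's opening, 45 mm in front of the store's origin and 172 mm above the bench. The door of eight grey slats, 8 mm thick, 26 mm apart, runs between the side walls on a round track about an axis along y, 37 mm above the store's origin, slats 135 mm from it. Fully open, the top is clear from the front wall to store x = +30 mm; inner back wall at x = 59, white hood behind
- tambour (a joint): the tambour door: angle in rad that its slats have rolled along the round track from closed; 0 = fully closed against its stop, 1.25 = fully open (rolled up and back) against its stop. Starts 0 to 0.3. It stays where it is left; about 2 to 6 N along the track at the pull moves it
- pull (a point): orange pull on the front slat: bar 36 mm long along the store's y, 20 mm thick, centre 40 mm out from the slat, on a 12 mm stem. Grip its flat ends: it can turn in the fingers, so the hand may keep pointing down; it may creep some mm in the grip. Its path in the store's frame at door value q, in mm: x = -175 cos(0.663 + q), y = 0, z = 37 + 175 sin(0.663 + q); closed -138, 145; open 59, 202
- green_pad: fixed green square pad, 90 x 90 x 3 mm, flat on the store's floor, the free place; origin at the centre of its underside, its top is 15 mm above the bench. Visible from above when the door is open
- red_bottle: loose amber glass bottle with a red screw cap, standing upright, 0.22 kg more or less; origin at the centre of its underside, z up its axis. Total height 110 mm: glass body 56 mm in diameter from 0 to 78 mm, narrow neck, red cap 50 mm in diameter from 84 to 110 mm (grip it there)
- blue_bottle: loose amber glass bottle with a blue screw cap, standing upright, 0.22 kg more or less; origin at the centre of its underside, z up its axis. Total height 110 mm: glass body 56 mm in diameter from 0 to 78 mm, narrow neck, blue cap 50 mm in diameter from 84 to 110 mm (grip it there); leave alone
- white_bottle: loose amber glass bottle with a white screw cap, standing upright, 0.22 kg more or less; origin at the centre of its underside, z up its axis. Total height 110 mm: glass body 56 mm in diameter from 0 to 78 mm, narrow neck, white cap 50 mm in diameter from 84 to 110 mm (grip it there); leave alone
- stored_bottle: loose amber glass bottle with a yellow screw cap, standing upright, 0.22 kg more or less; origin at the centre of its underside, z up its axis. Total height 110 mm: glass body 56 mm in diameter from 0 to 78 mm, narrow neck, yellow cap 50 mm in diameter from 84 to 110 mm (grip it there); already standing in the store, beside the pad; leave alone
Things that resemble listed ones, but are neither listed nor needed, are in the scene too. Leave any purple or turquoise look-alike of the red_bottle alone.

How it is judged (in metres and radians):
On the way, in this order (a step that is already met when the one before it is completed fails the run):
1. the tambour door is fully open (over 1.1 rad of its 1.25 rad) (value of joint tambour above 1.1 rad), for 0.2 s.
2. the red-capped bottle stands upright on the green pad, within 22 mm of its centre, let go (horizontal distance between red_bottle and green_pad below 0.022 m and z of red_bottle in the frame of green_pad below 0.007 m and angle between red_bottle's own z axis and vertical below 0.1 rad and linear speed of red_bottle below 0.03 m/s and contact force between the fingers and red_bottle below 0.1 N), for 0.3 s.
At the end, for the whole second after the job is handed in: the tambour door is closed (value under 0.06 rad, about 10 mm at the pull) and the red-capped bottle stands at rest, upright within 0.1 rad, on the green pad, its axis within 22 mm of the pad's centre, released (all of step 2 and value of joint tambour below 0.06 rad); the robot touches nothing.
It fails at once if the red-capped bottle is tipped more than 0.5 rad (angle between red_bottle's own z axis and vertical above 0.5 rad).
It fails at once if the bottle in the store is moved more than 20 mm or tipped (distance of stored_bottle from where it was at the start of the episode above 0.02 m or angle between stored_bottle's own z axis and vertical above 0.5 rad).
It fails at once if the blue- or white-capped bottle is moved more than 30 mm or tipped ((distance of blue_bottle from where it was at the start of the episode above 0.03 m or angle between blue_bottle's own z axis and vertical above 0.5 rad) or (distance of white_bottle from where it was at the start of the episode above 0.03 m or angle between white_bottle's own z axis and vertical above 0.5 rad)).
It fails at once if the door is slammed shut (closing faster than 2.5 rad/s) (velocity of joint tambour below -2.5 rad/s).
It also fails if it takes over 72 s, if anything falls off the work surface, if the arm or the gripper's body presses on something with over 40 N, if the wrist force passes 120 N, or if a joint passes its speed limit or range.

## Working session

There is one attempt and no reset: what is moved stays moved. The work goes in short steps, Python scripts to look and compute and a tool call to move; the robot and the scene stay as the last step left them, time stands still between calls to the robot, and variables do not carry over. Pictures are saved under pics/ and viewed, and the job is handed in when it is done.

Besides the shell and the picture viewer there is one more tool, called after "Request:" as name(argument=value, ...), one argument or row to a line, values as JSON. apply_moves: Moves the arm, as the interface text tells. Its arguments: {"type":"object","properties":{"moves":{"type":"array","items":{"type":"array"}},"claw":{"type":"number"}},"required":["moves"]}

```bash
mkdir -p pics; ls; python3 - <<'E'
from workcell import telemetry, viewer, bot
import cv2
print(telemetry.get_state()); print(bot.grip_depth)
for n in ("side","top"):
    print(n,viewer.get_calibration(n))
    cv2.imwrite(f"pics/{n}0.png",viewer.capture(n)[:,:,::-1])
E
```

```text
pics
{'clock': 0.0, 'joint_pos': array([ 1.21737209e+00,  4.91575194e-01,  1.55947447e+00, -2.90623888e-05,
        1.09173898e+00, -1.05618525e-01]), 'qvel': array([ 0.00134744,  0.00046632, -0.00080188, -0.00013783,  0.00015322,
        0.00102856]), 'effort': array([ 2.90497206e-03, -6.18440509e+01, -2.61602050e+01, -9.17984562e-05,
        4.07936095e-03, -1.89211121e-06]), 'position': array([153.20773433, 605.67559139, 230.70942296]), 'ee_rot': array([ 3.05752187,  1.56960006, -1.90265941]), 'force': array([0.30603769, 0.61213761, 0.25973947]), 'moment': array([0.00913174, 0.02462936, 0.02182365]), 'width': 85.39340997067393}
18.700000000000003
side {'fovy': 53.53728533339688, 'cx': 322.2613851600648, 'cy': 237.69437189558485, 'position': array([  86.98637532,  245.64803957, 1040.38250795]), 'attitude': array([ 0.48898948,  0.00881426, -2.15185447])}
top {'fovy': 53.34303643653063, 'cx': 316.9171731148043, 'cy': 236.24089156358414, 'position': array([ 266.54321629,  -26.2253771 , 1069.56205257]), 'attitude': array([ 0.21701492,  0.00368959, -1.50181336])}
```

View pics/side0.png

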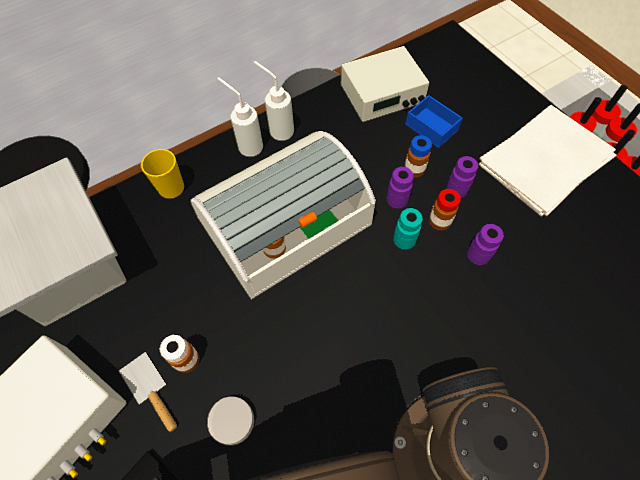

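View pics/top0.png

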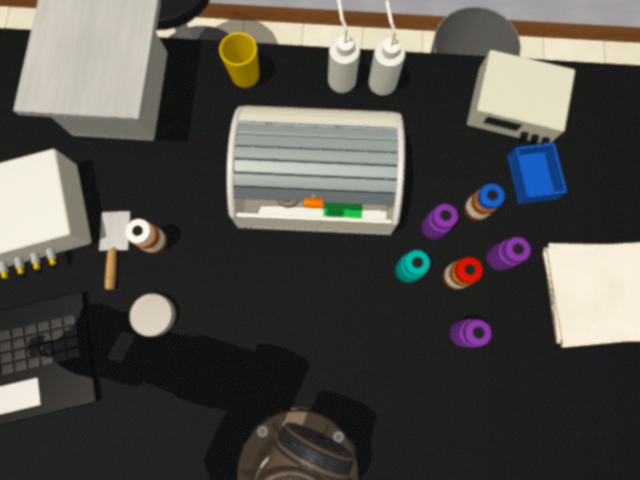

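```bash
cat > h.py <<'E'
import numpy as np, cv2
from scipy.spatial.transform import Rotation as Rn
from workcell import viewer, telemetry
C={n:viewer.get_calibration(n) for n in("side","top")}
def cam(n):
    c=C[n]; R=Rn.from_euler('xyz',c['attitude']).as_matrix(); return np.array(c['position']),R,240/np.tan(np.radians(c['fovy']/2)),c['cx'],c['cy']
def proj(n,p):
    o,R,f,cx,cy=cam(n); v=R.T@(np.asarray(p,float)-o); return np.array([cx+f*v[0]/-v[2], cy+f*(-v[1])/-v[2]])
def ray(n,u,v):
    o,R,f,cx,cy=cam(n); d=R@np.array([(u-cx)/f,-(v-cy)/f,-1]); return o,d/np.linalg.norm(d)
def onz(n,u,v,z):
    o,d=ray(n,u,v); return o+d*(z-o[2])/d[2]
def tri(a,b):
    A=np.zeros((3,3));y=np.zeros(3)
    for n,p in(("side",a),("top",b)):
        o,d=ray(n,*p);P=np.eye(3)-np.outer(d,d);A+=P;y+=P@o
    x=np.linalg.solve(A,y); return x,[np.round(proj(n,x)-p,1) for n,p in(("side",a),("top",b))]
E
python3 - <<'E'
from h import *
print(proj('side',[0,0,0]),proj('top',[0,0,0]),proj('top',telemetry.get_state()['position']))
for n,(x,y,w,h),k in (("side",(180,110,220,200),4),("top",(215,90,210,155),3.8),("side",(370,120,150,160),4),("top",(380,165,160,190),3)):
    im=cv2.imread(f"pics/{n}0.png")[y:y+h,x:x+w]
    k=min(800/w,600/h)
    cv2.imwrite(f"pics/c_{n}_{x}.png",cv2.resize(im,None,fx=k,fy=k,interpolation=cv2.INTER_CUBIC)); print(n,x,y,k)
for n in("side","top"):
    im=cv2.imread(f"pics/{n}0.png"); hsv=cv2.cvtColor(im,cv2.COLOR_BGR2HSV)
    H,S,V=cv2.split(hsv)
    for nm,m in (("red",((H<4)|(H>176))&(S>200)&(V>120)),("orange",(H>=6)&(H<=12)&(S>200)&(V>190)),("blue",(H>100)&(H<120)&(S>180)&(V>100)),("green",(H>50)&(H<70)&(S>180)&(V>60))):
        N,L,st,ce=cv2.connectedComponentsWithStats(m.astype(np.uint8))
        for i in range(1,N):
            if st[i,4]>25: print(n,nm,st[i],ce[i].round(1))
E
```

```text
[454.19918009 455.43804835] [297.28446528 472.39842776] [-59.39320496 383.75961977]
side 180 110 3.0
top 215 90 3.8095238095238093
side 370 120 3.75
top 380 165 3.1578947368421053
side red [570 100  67  42 981] [605.5 120.6]
side red [616 148  24  28 227] [627.3 159.6]
side red [437 189  24  23 353] [447.9 200.5]
side orange [299 217  18  10  34] [307.2 221.8]
side blue [ 406   95   57   62 2011] [431.5 124.4]
side green [300 210  38  28 435] [319.5 224. ]
top red [456 257  27  25 421] [469.  269.4]
top blue [ 508  143   59   60 2706] [536.7 172.4]
top blue [479 183  26  25 418] [491.  195.4]
top green [325 204  36  13 399] [342.7 209.6]
```

View pics/c_side_180.png

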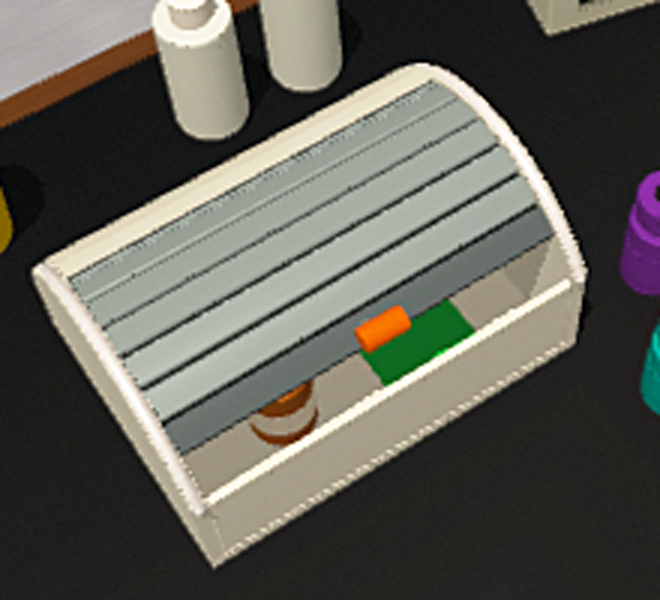

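View pics/c_top_215.png

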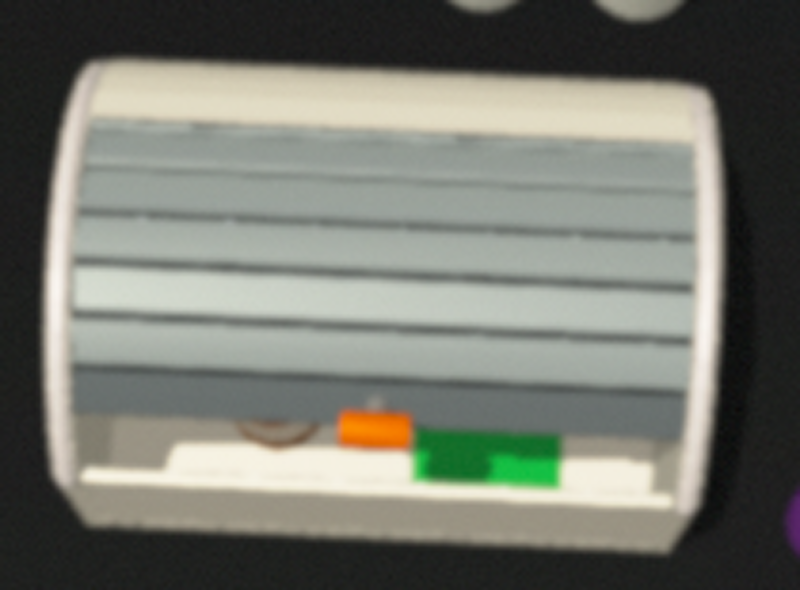

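View pics/c_side_370.png

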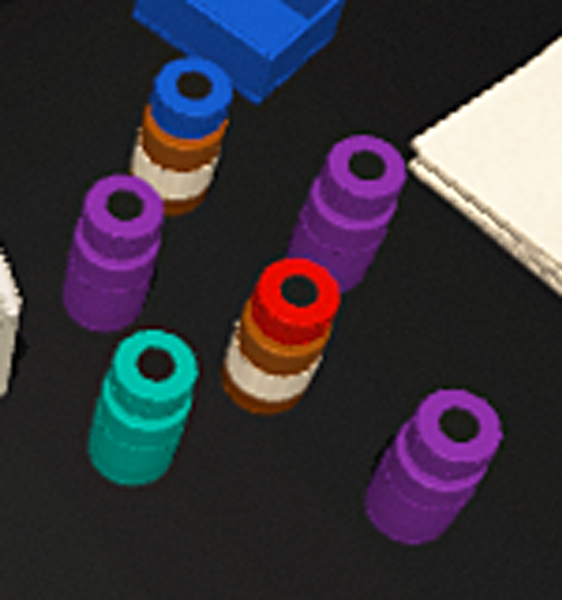

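View pics/c_top_380.png

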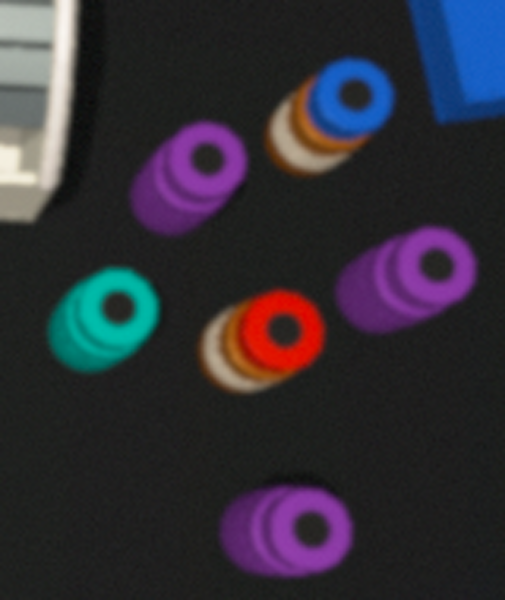

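```bash
python3 - <<'E'
from h import *
print('red',tri((449.5,197.3),(470.2,269.5)))
print('turq',tri((370+155/3.75,120+363/3.75),(380+118/3.158,165+308/3.158)))
for nm,s,t in(("purpR",(367,164),(437,265)),("purpL",(124,205),(207,159)),("purpB",(460,427),(312,529)),("blue",(195,86),(356,94))):
    print(nm,tri((370+s[0]/3.75,120+s[1]/3.75),(380+t[0]/3.158,165+t[1]/3.158)))
print('white',tri((173.5,347.5),(141,229)))
L=((251.7,299),(237.3,228.3));R=((372.3,225.7),(390.9,234.9))
for c in(L,R): print(onz('side',*c[0],0),onz('top',*c[1],0),tri(*c))
print('pull',tri((180+383/3,110+328/3),(215+375/3.81,90+429/3.81)))
# outer front top: orange
E
```

```text
red (array([ 429.60255953, -321.10138281,  112.95922222]), [array([0.2, 0.1]), array([-0.1, -0.2])])
turq (array([ 436.01626555, -213.95705167,  115.9569639 ]), [array([0.2, 0.1]), array([-0.1, -0.2])])
purpR (array([ 477.70167951, -417.91869119,  115.68299424]), [array([0., 0.]), array([-0., -0.])])
purpL (array([ 538.50848625, -269.96948288,  114.92160213]), [array([0., 0.]), array([-0., -0.])])
purpB (array([ 305.25110586, -339.8764104 ,  108.58996243]), [array([-0.2, -0.1]), array([0.2, 0.2])])
blue (array([ 590.04335209, -368.72181889,  112.13377912]), [array([-0.2, -0.1]), array([0.1, 0.2])])
white (array([472.17479666, 364.32426335,  87.02604817]), [array([-0.3, -0.1]), array([0.2, 0.3])])
[510.57134038 174.42908924   0.        ] [507.72742998 178.134115     0.        ] (array([504.49471393, 175.38356763,  14.70704823]), [array([0., 0.]), array([-0., -0.])])
[ 513.86359085 -173.85526089    0.        ] [ 516.22986257 -175.02765184    0.        ] (array([ 517.31139528, -176.35371886,   -7.01505088]), [array([-0.2, -0.1]), array([0.1, 0.2])])
pull (array([528.43191444,   1.80800212, 177.92624088]), [array([-0.1, -0.1]), array([0.1, 0.1])])
```

```bash
cat >> h.py <<'E'
O=np.array([634.,3.]); YAW=0.017
def st(x,y,z=0):
    c,s=np.cos(YAW),np.sin(YAW); return np.array([O[0]+c*x-s*y,O[1]+s*x+c*y,z])
def pull(q): return st(-175*np.cos(.663+q),0,37+175*np.sin(.663+q))
def go(target,zdir=None):
    s=telemetry.get_state(); R=Rn.from_euler('xyz',s['ee_rot']).as_matrix()
    sh=R.T@(np.asarray(target)-s['position'])/1000
    print('t',s['clock'],'pos',s['position'].round(1),'w',round(s['width'],1),'F',s['force'].round(1)); print('shift',sh.round(4))
    if zdir is not None:
        z=R[:,2]; x=R[:,0]; d=np.array([*zdir,0.]); 
        a=np.arctan2(np.dot(np.cross(z,d),x),np.dot(z,d)); a=(a+np.pi/2)%np.pi-np.pi/2
        print('spin',a.round(4))
    return R
E
python3 - <<'E'
from h import *
# refine yaw: front wall top edge lines
T=lambda x,y:(215+x/3.81,90+y/3.81); S=lambda x,y:(180+x/3,110+y/3)
for n,a,b,z in(("top",T(82,477),T(672,503),105),("side",S(213,500),S(570,285),105),("top",T(90,522),T(668,549),0),("side",S(218,565),S(575,347),0)):
    A,B=onz(n,*a,z),onz(n,*b,z); print(n,A.round(1),B.round(1),'yaw',-(A-B)[0]/(A-B)[1])
R=go(pull(.27)+[0,0,60],(-np.sin(YAW),np.cos(YAW))); print(R.round(3)); print(pull(.27))
E
```

```text
top [511.9 162.6 105. ] [ 519.2 -160.4  105. ] yaw 0.02257040713554417
side [512.9 158.  105. ] [ 518.1 -159.5  105. ] yaw 0.0163932702897719
top [511.  175.4   0. ] [ 518.  -173.7   -0. ] yaw 0.02020780549168535
side [510.8 171.7   0. ] [ 514.8 -172.6    0. ] yaw 0.011769671663016816
t 0.1 pos [153.2 605.7 230.8] w 85.6 F [ 0.  -0.7  0.2]
shift [-0.0064 -0.5134 -0.4937]
spin -0.2648
[[-0.    -0.969  0.245]
 [-0.001  0.245  0.969]
 [-1.     0.    -0.001]]
[529.81543021   1.22869167 177.59672075]
```

Request:
apply_moves(
  moves=[
    [[0,-0.04,-0.038],-0.03],
    [[0,-0.08,-0.076],-0.06],
    [[0,-0.115,-0.11],-0.09],
    [[0,-0.15,-0.145],-0.12],
    [[0,-0.185,-0.18],-0.15],
    [[0,-0.22,-0.215],-0.18],
    [[0,-0.255,-0.25],-0.21],
    [[0,-0.29,-0.285],-0.23],
    [[0,-0.325,-0.315],-0.25],
    [[0,-0.355,-0.345],-0.265],
  ],
  claw=0.0854,
)

```text
clock: 1.1
position: [413.8, 182.4, 231.3]
ee_rot: [-1.105, 1.57, 0.483]
force: [0.4, 0.3, -0.7]
width: 85.1
```

```bash
python3 - <<'E'
from h import *
R=go(pull(.27)+[0,0,45],(-np.sin(YAW),np.cos(YAW))); print(R.round(3))
E
```

```text
t 1.1 pos [413.8 182.4 231.3] w 85.1 F [ 0.4  0.3 -0.7]
shift [ 0.0088 -0.1129 -0.1832]
spin 0.0006
[[ 0.    -1.    -0.018]
 [ 0.    -0.018  1.   ]
 [-1.    -0.     0.   ]]
```

Request:
apply_moves(
  moves=[
    [[0,-0.025,-0.04],0],
    [[0,-0.05,-0.08],0],
    [[0,-0.075,-0.12],0],
    [[0,-0.1,-0.155],0],
    [[0.004,-0.11,-0.177],0],
    [[0.008,-0.113,-0.183],0],
    [[0.008,-0.113,-0.183],0],
    [[0.008,-0.113,-0.183],0],
  ],
)

```text
clock: 1.9
position: [528.3, 4.2, 223.2]
ee_rot: [1.108, 1.57, 2.696]
force: [-0.4, 0.8, 0.1]
width: 85.3
```

```bash
python3 - <<'E'
from h import *
for n in("side","top"): cv2.imwrite(f"pics/{n}1.png",viewer.capture(n)[:,:,::-1])
go(pull(.27)+[0,0,-20],(-np.sin(YAW),np.cos(YAW)))
a=cv2.imread("pics/side1.png")[110:310,180:400]; b=cv2.imread("pics/top1.png")[90:240,215:425]
cv2.imwrite("pics/c1.png",np.hstack([cv2.resize(a,(400,364)),cv2.resize(b,(400,364))]))
E
```

```text
t 2.0 pos [528.5   4.5 223.5] w 85.7 F [ 0.8 -0.8  0.9]
shift [ 0.0659 -0.0013 -0.0033]
spin 0.0015
```

View pics/c1.png

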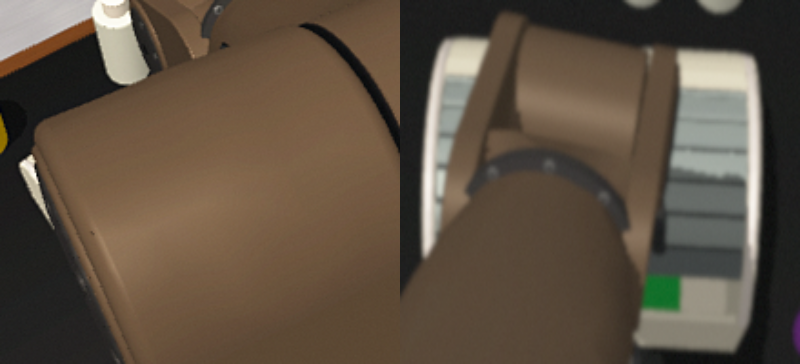

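Request:
apply_moves(
  moves=[
    [[0.015,-0.001,-0.003],0],
    [[0.03,-0.001,-0.003],0],
    [[0.045,-0.001,-0.003],0],
    [[0.058,-0.001,-0.003],0],
    [[0.066,-0.001,-0.003],0],
    [[0.066,-0.001,-0.003],0],
  ],
)

```text
clock: 2.6
position: [529.5, 1.1, 156.8]
ee_rot: [1.335, 1.569, 2.924]
force: [0.1, 0.2, 0.6]
width: 85.0
```

Request:
apply_moves(
  moves=[
    [[0,0,0],0],
    [[0,0,0],0],
    [[0,0,0],0],
    [[0,0,0],0],
    [[0,0,0],0],
    [[0,0,0],0],
    [[0,0,0],0],
  ],
  claw=0.02,
)

```text
clock: 3.3
position: [529.3, 2.2, 157.9]
ee_rot: [0.255, 1.568, 1.843]
force: [-4.5, 16.2, 7.8]
width: 35.1
```

```bash
python3 - <<'E'
from h import *
s=telemetry.get_state(); p=s['position']
R=Rn.from_euler('xyz',s['ee_rot']).as_matrix()
print(p,s['force'],s['width'])
th0=.663+.27
g=p+[0,0,20]  # est
for q in np.arange(.3,1.281,.05): 
    d=R.T@(pull(q)-pull(.27))/1000; print(round(q,2),d.round(3))
E
```

```text
[529.33021015   2.2107129  157.9108524 ] [-4.51822277 16.21804448  7.76521353] 35.111143537114806
0.3 [-0.003 -0.004  0.   ]
0.35 [-0.008 -0.012  0.   ]
0.4 [-0.012 -0.019  0.   ]
0.45 [-0.016 -0.027  0.   ]
0.5 [-0.02  -0.035  0.   ]
0.55 [-0.023 -0.043  0.   ]
0.6 [-0.026 -0.051  0.   ]
0.65 [-0.029 -0.06   0.   ]
0.7 [-0.031 -0.068  0.   ]
0.75 [-0.032 -0.077  0.   ]
0.8 [-0.033 -0.085  0.   ]
0.85 [-0.034 -0.094  0.   ]
0.9 [-0.034 -0.103  0.   ]
0.95 [-0.034 -0.112  0.   ]
1.0 [-0.034 -0.12   0.   ]
1.05 [-0.033 -0.129  0.   ]
1.1 [-0.031 -0.138  0.   ]
1.15 [-0.029 -0.146  0.   ]
1.2 [-0.027 -0.155  0.   ]
1.25 [-0.024 -0.163  0.   ]
```

Request:
apply_moves(
  moves=[
    [[-0.003,-0.004,0.001],0],
    [[-0.008,-0.012,0.001],0],
    [[-0.012,-0.019,0.001],0],
    [[-0.016,-0.027,0.001],0],
    [[-0.02,-0.035,0.001],0],
    [[-0.023,-0.043,0.001],0],
    [[-0.026,-0.051,0.001],0],
    [[-0.029,-0.06,0.001],0],
    [[-0.031,-0.068,0.001],0],
    [[-0.032,-0.077,0.001],0],
  ],
)

```text
clock: 4.3
position: [605.8, 3.9, 189.6]
ee_rot: [1.06, 1.567, 2.648]
force: [-8.2, 7.5, 10.6]
width: 35.2
```

```bash
python3 - <<'E'
from h import *
s=telemetry.get_state(); print(s['force'],s['position'],s['position']-pull(.75))
E
```

```text
[-8.24422738  7.54073217 10.64051122] [605.75034045   3.94742308 189.62493198] [ -0.75373153   1.41489889 -20.20086299]
```

Request:
apply_moves(
  moves=[
    [[-0.002,-0.008,0],0],
    [[-0.003,-0.017,0],0],
    [[-0.003,-0.026,0],0],
    [[-0.003,-0.035,0],0],
    [[-0.003,-0.043,0],0],
    [[-0.002,-0.052,0],0],
    [[0,-0.061,0],0],
    [[0.002,-0.069,0],0],
    [[0.004,-0.078,0],0],
    [[0.007,-0.086,0],0],
  ],
)

```text
clock: 5.3
position: [693.0, 5.7, 183.3]
ee_rot: [0.05, 1.569, 1.638]
force: [-2.9, 8.0, 9.9]
width: 35.0
```

```bash
python3 - <<'E'
from h import *
s=telemetry.get_state(); print(s['force'],s['position'],s['position']-pull(1.25),pull(1.25))
E
```

```text
[-2.89395388  8.04056312  9.9213593 ] [692.98060987   5.65326079 183.29977172] [  0.26542955   1.65500655 -18.55328736] [692.71518032   3.99825423 201.85305908]
```

Request:
apply_moves(
  moves=[
    [[0.001,-0.003,0],0],
    [[0.002,-0.006,0],0],
    [[0.002,-0.006,0],0],
    [[0.002,-0.006,0],0],
  ],
)

```text
clock: 5.7
position: [699.2, 5.8, 181.1]
ee_rot: [-0.538, 1.568, 1.05]
force: [2.1, 7.8, 3.9]
width: 34.7
```

Request:
apply_moves(
  moves=[
    [[0,0,0],0],
    [[0,0,0],0],
    [[0,0,0],0],
    [[0,0,0],0],
    [[-0.02,0,0],0],
    [[-0.05,0,0],0],
    [[-0.08,0,0],0],
    [[-0.1,0.01,0.0],0],
  ],
  claw=0.0854,
)

```text
clock: 6.5
position: [689.4, 3.9, 282.2]
ee_rot: [-1.681, 1.569, -0.093]
force: [-0.7, -0.3, -0.4]
width: 85.4
```

```bash
python3 - <<'E'
from h import *
R=go([429.6,-321.1,260],(-321,430));print(R.round(3))
E
```

```text
t 6.5 pos [689.4   3.9 282.2] w 85.4 F [-0.7 -0.3 -0.4]
shift [ 0.0217  0.2654 -0.3205]
spin -0.6242
[[ 0.002 -1.    -0.017]
 [-0.    -0.017  1.   ]
 [-1.    -0.002 -0.   ]]
```

Request:
apply_moves(
  moves=[
    [[0,0.03,-0.036],0],
    [[0,0.06,-0.072],0],
    [[0.01,0.09,-0.108],0],
    [[0.02,0.12,-0.145],0],
    [[0.03,0.15,-0.181],0],
    [[0.04,0.18,-0.217],0],
    [[0.05,0.21,-0.253],0],
    [[0.06,0.235,-0.284],0],
    [[0.07,0.255,-0.308],0],
    [[0.08,0.265,-0.32],0],
  ],
)

```text
clock: 7.5
position: [427.4, -321.7, 199.9]
ee_rot: [1.446, 1.571, 3.032]
force: [-0.0, 0.3, 0.5]
width: 85.7
```

```bash
python3 - <<'E'
from h import *
for n in("side","top"): cv2.imwrite(f"pics/{n}2.png",viewer.capture(n)[:,:,::-1])
go([429.6,-321.1,78])
a=cv2.imread("pics/side2.png")[110:310,180:400]; b=cv2.imread("pics/top2.png")[90:240,215:425]
cv2.imwrite("pics/c2a.png",cv2.resize(a,None,fx=3,fy=3,interpolation=2));cv2.imwrite("pics/c2b.png",cv2.resize(b,None,fx=3.8,fy=3.8,interpolation=2))
E
```

```text
t 7.6 pos [ 427.9 -321.   199.1] w 85.6 F [0.4 0.7 0.3]
shift [ 0.1211 -0.0019 -0.0004]
```

View pics/c2a.png

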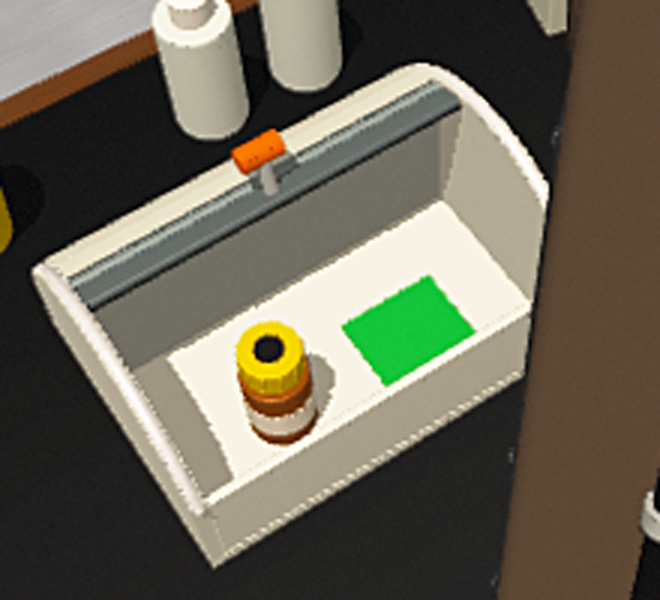

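View pics/c2b.png

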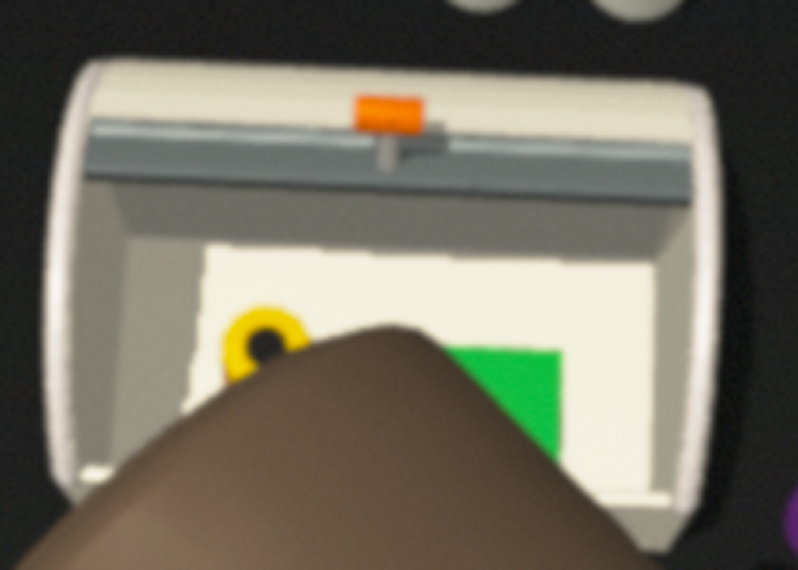

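View pics/side2.png

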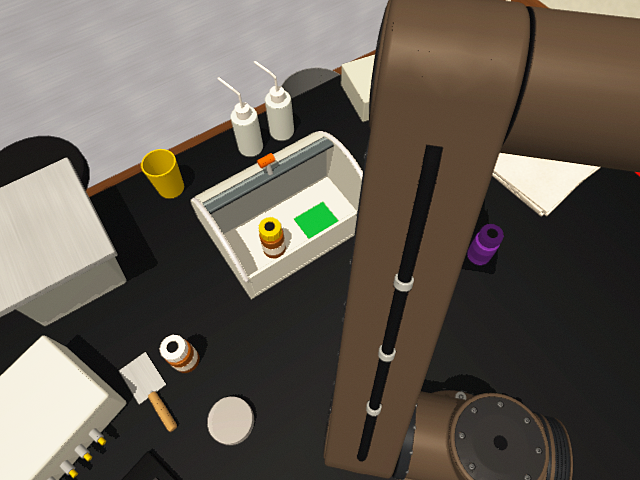

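```bash
python3 - <<'E'
from h import *
P=[onz('side',180+x/3,110+y/3,15) for x,y in((343,327),(430,277),(473,330),(385,385))]
for p in P: print(p.round(1))
print([np.linalg.norm(P[i]-P[(i+1)%4]).round(1) for i in range(4)],sum(P)/4)
print('top BR',onz('top',215+562/3.8,90+351/3.8,15), 'top R edge', onz('top',215+559/3.8,90+460/3.8,15), 'top back edge', onz('top',215+450/3.8,90+347/3.8,15))
print('nominal',st(-45,-62),'yellow',onz('side',180+269/3,110+348/3,122), 'topy',onz('top',215+266/3.8,90+347/3.8,122),st(-45,62))
print('pull',tri((180+259/3,110+152/3),(215+390/3.8,90+115/3.8)),pull(1.25))
E
```

```text
[630.7 -17.2  15. ]
[ 631.6 -104.4   15. ]
[ 568.5 -105.6   15. ]
[565.3 -17.   15. ]
[np.float64(87.2), np.float64(63.1), np.float64(88.7), np.float64(65.4)] [599.04772916 -61.08021754  15.        ]
top BR [ 633.01476584 -103.78996379   15.        ] top R edge [ 564.10077149 -105.31337203   15.        ] top back edge [630.95238105 -35.50658105  15.        ]
nominal [590.06045158 -59.75600437   0.        ] yellow [588.96723046  65.2627489  122.        ] topy [587.15029228  66.11380525 122.        ] [587.95255311  64.22607806   0.        ]
pull (array([688.84827294,   4.85182115, 204.80147882]), [array([0.1, 0. ]), array([-0.1, -0.1])]) [692.71518032   3.99825423 201.85305908]
```

Request:
apply_moves(
  moves=[
    [[0.03,-0.002,0],0],
    [[0.06,-0.002,0],0],
    [[0.085,-0.002,0],0],
    [[0.105,-0.002,0],0],
    [[0.115,-0.002,0],0],
    [[0.121,-0.002,0],0],
    [[0.121,-0.002,0],0],
  ],
)

```text
clock: 8.3
position: [431.8, -320.0, 79.2]
ee_rot: [0.281, 1.571, 1.87]
force: [-0.1, 0.1, -0.2]
width: 85.5
```

Request:
apply_moves(
  moves=[
    [[0,0,0],0],
    [[0,0,0],0],
    [[0,0,0],0],
    [[0,0,0],0],
    [[0,0,0],0],
    [[0,0,0],0],
  ],
  claw=0.035,
)

```text
clock: 8.9
position: [431.8, -320.7, 80.3]
ee_rot: [-2.238, 1.569, -0.651]
force: [0.1, 0.8, 7.2]
width: 48.5
```

```bash
python3 - <<'E'
from h import *
s=telemetry.get_state(); print(s)
E
```

```text
{'clock': 8.9, 'joint_pos': array([-7.61663836e-01,  5.75390080e-01,  1.91718713e+00,  3.11417506e-04,
        6.47329522e-01, -2.34965274e+00]), 'qvel': array([ 0.00011923, -0.00185549, -0.00029327, -0.00118922, -0.00125465,
        0.00097941]), 'effort': array([-1.38327051e-01, -5.39743459e+01, -1.53638470e+01, -1.14701462e-01,
       -3.54621895e-01,  1.12341827e-02]), 'position': array([ 431.82981225, -320.67552192,   80.32897711]), 'ee_rot': array([-2.23846867,  1.56909995, -0.65072802]), 'force': array([0.14584709, 0.76139229, 7.15308577]), 'moment': array([0.37456191, 0.09355555, 0.01411857]), 'width': 48.528899191559944}
```

Request:
apply_moves(
  moves=[
    [[-0.005,0,0],0],
    [[-0.015,0,0],0],
    [[-0.03,0,0],0],
    [[-0.055,0,0],0],
    [[-0.085,0,0],0],
    [[-0.115,0,0],0],
    [[-0.145,0,0],0],
    [[-0.175,0,0],0],
    [[-0.195,0,0],0],
    [[-0.205,0,0],0],
  ],
)

```text
clock: 9.9
position: [431.6, -320.4, 286.8]
ee_rot: [-2.325, 1.568, -0.737]
force: [0.7, -0.1, -2.1]
width: 48.6
```

```bash
python3 - <<'E'
from h import *
for n in("side","top"): cv2.imwrite(f"pics/{n}3.png",viewer.capture(n)[:,:,::-1])
go([588+1,-61,285])
a=cv2.imread("pics/side3.png"); b=cv2.imread("pics/top3.png")
cv2.imwrite("pics/c3.png",np.hstack([a,b])[::2,::2])
E
```

```text
t 10.0 pos [ 431.6 -320.4  285.6] w 48.4 F [-0.1  0.5 -2.1]
shift [ 0.0004 -0.1619  0.2567]
```

View pics/c3.png

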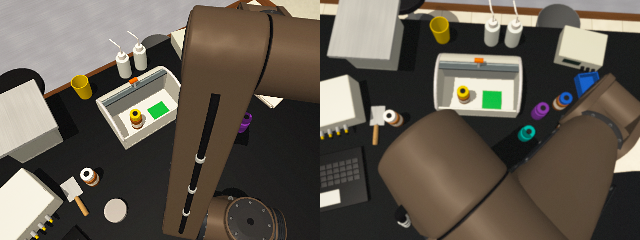

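```bash
python3 - <<'E'
from h import *
im=cv2.imread("pics/top3.png"); H,S,V=cv2.split(cv2.cvtColor(im,cv2.COLOR_BGR2HSV))
m=((H>50)&(H<70)&(S>150)&(V>60)).astype(np.uint8); m[:,420:]=0;m[240:]=0
c=max(cv2.findContours(m,0,2)[0],key=cv2.contourArea); r=cv2.minAreaRect(c); print(r)
B=[onz('top',*p,15) for p in cv2.boxPoints(r)]
for b in B: print(b.round(1))
print(np.mean(B,0))
E
```

```text
((343.0, 199.0), (34.0, 36.0), 90.0)
[628.  -16.1  15. ]
[633.6 -99.4  15. ]
[ 552.3 -103.4   15. ]
[546.7 -21.5  15. ]
[590.12602192 -60.08123719  15.        ]
```

Request:
apply_moves(
  moves=[
    [[0,-0.005,0.008],0],
    [[0,-0.015,0.024],0],
    [[0,-0.032,0.05],0],
    [[0,-0.052,0.082],0],
    [[0,-0.073,0.115],0],
    [[0,-0.094,0.148],0],
    [[0,-0.115,0.181],0],
    [[0,-0.135,0.212],0],
    [[0,-0.15,0.236],0],
    [[0,-0.159,0.25],0],
  ],
)

```text
clock: 11.0
position: [586.6, -65.1, 282.7]
ee_rot: [1.171, 1.568, 2.761]
force: [-0.3, 0.0, -1.5]
width: 48.4
```

Request:
apply_moves(
  moves=[
    [[0,-0.003,0.005],0],
    [[0,-0.004,0.007],0],
    [[0,-0.004,0.007],0],
    [[0,-0.004,0.007],0],
  ],
)

```text
clock: 11.4
position: [589.7, -61.6, 284.3]
ee_rot: [2.156, 1.571, -2.541]
force: [-0.2, -0.3, -0.1]
width: 48.5
```

```bash
python3 - <<'E'
from h import *
for n in("side","top"): cv2.imwrite(f"pics/{n}4.png",viewer.capture(n)[:,:,::-1])
print(go([590.5,-60.8,97]).round(3))
a=cv2.imread("pics/side4.png"); b=cv2.imread("pics/top4.png")
cv2.imwrite("pics/c4.png",cv2.resize(np.hstack([a,b]),(800,300),interpolation=3))
E
```

```text
t 11.5 pos [589.7 -61.4 284.4] w 48.6 F [-0.2 -0.2 -1.8]
shift [ 0.1874 -0.0007  0.0006]
[[ 0.    -1.    -0.016]
 [ 0.    -0.016  1.   ]
 [-1.    -0.     0.   ]]
```

View pics/c4.png

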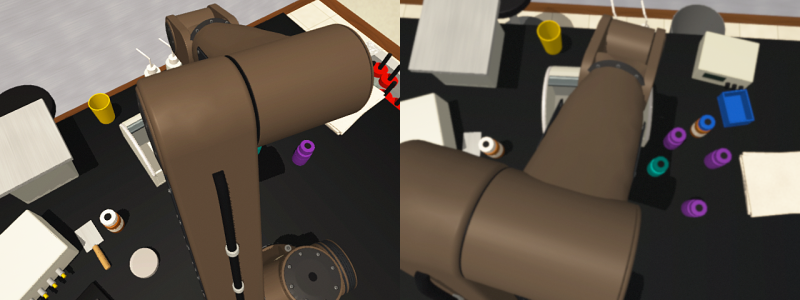

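Request:
apply_moves(
  moves=[
    [[0.01,-0.001,0],0],
    [[0.03,-0.001,0],0],
    [[0.06,-0.001,0],0],
    [[0.09,-0.001,0],0],
    [[0.12,-0.001,0],0],
    [[0.145,-0.001,0],0],
    [[0.163,-0.001,0],0],
    [[0.175,-0.001,0],0],
    [[0.181,-0.001,0],0],
    [[0.183,-0.001,0],0],
  ],
)

```text
clock: 12.5
position: [591.1, -60.7, 101.0]
ee_rot: [1.014, 1.571, 2.602]
force: [-0.9, 0.7, -0.7]
width: 48.9
```

Request:
apply_moves(
  moves=[
    [[0.0015,0,0],0],
    [[0.003,0,0],0],
    [[0.0045,0,0],0],
    [[0.0055,0,0],0],
    [[0.0055,0,0],0],
  ],
)

```text
clock: 13.0
position: [591.1, -60.5, 95.9]
ee_rot: [-1.283, 1.571, 0.305]
force: [-0.4, 0.5, -2.7]
width: 48.4
```

Request:
apply_moves(
  moves=[
    [[0.001,0,0],0],
    [[0.001,0,0],0],
    [[0.001,0,0],0],
  ],
)

```text
clock: 13.3
position: [591.4, -60.6, 95.4]
ee_rot: [-1.691, 1.57, -0.103]
force: [-1.5, 0.9, 5.1]
width: 48.4
```

Request:
apply_moves(
  moves=[
    [[0.001,0,0],0],
    [[0.001,0,0],0],
    [[0.001,0,0],0],
  ],
)

```text
clock: 13.6
position: [591.6, -60.7, 95.3]
ee_rot: [-1.732, 1.569, -0.144]
force: [-3.1, 0.3, 15.4]
width: 48.4
```

Request:
apply_moves(
  moves=[
    [[-0.001,0,0],0],
    [[-0.0015,0,0],0],
  ],
)

```text
clock: 13.8
position: [591.1, -60.6, 95.4]
ee_rot: [-1.579, 1.57, 0.009]
force: [0.4, 0.4, 0.4]
width: 48.6
```

Request:
apply_moves(
  moves=[
    [[0,0,0],0],
    [[0,0,0],0],
    [[0,0,0],0],
    [[0,0,0],0],
    [[0,0,0],0],
    [[-0.01,0,0],0],
    [[-0.03,0,0],0],
    [[-0.06,0,0],0],
    [[-0.1,0,0],0],
    [[-0.14,0,0],0],
  ],
  claw=0.0854,
)

```text
clock: 14.8
position: [590.7, -60.5, 237.4]
ee_rot: [0.783, 1.571, 2.371]
force: [0.2, -0.1, -0.7]
width: 85.3
```

```bash
python3 - <<'E'
from h import *
go([620,-300,285])
E
```

```text
t 14.8 pos [590.7 -60.5 237.4] w 85.3 F [ 0.2 -0.1 -0.7]
shift [-0.0477 -0.0251 -0.24  ]
```

Request:
apply_moves(
  moves=[
    [[-0.03,0.01,-0.015],0],
    [[-0.05,0.03,-0.05],0],
    [[-0.05,0.05,-0.085],0],
    [[-0.05,0.075,-0.122],0],
    [[-0.05,0.1,-0.16],0],
    [[-0.05,0.12,-0.195],0],
    [[-0.05,0.14,-0.23],0],
    [[-0.05,0.158,-0.255],0],
    [[-0.05,0.16,-0.26],0],
    [[-0.05,0.16,-0.26],0],
  ],
)

```text
clock: 15.8
position: [435.2, -323.8, 285.8]
ee_rot: [-1.94, 1.57, -0.354]
force: [-1.0, 0.4, 0.6]
width: 85.4
```

```bash
python3 - <<'E'
from h import *
for n in("side","top"): cv2.imwrite(f"pics/{n}5.png",viewer.capture(n)[:,:,::-1])
a=cv2.imread("pics/side5.png")[110:310,180:400]; b=cv2.imread("pics/top5.png")[90:240,215:425]
cv2.imwrite("pics/c5a.png",cv2.resize(a,None,fx=3,fy=3,interpolation=2));cv2.imwrite("pics/c5b.png",cv2.resize(b,None,fx=3.8,fy=3.8,interpolation=2))
go(pull(1.25)+[0,0,80])
E
```

```text
t 15.9 pos [ 436.  -322.6  285.6] w 85.2 F [0.1 0.2 0.5]
shift [ 0.0038 -0.2624  0.322 ]
```

View pics/c5a.png

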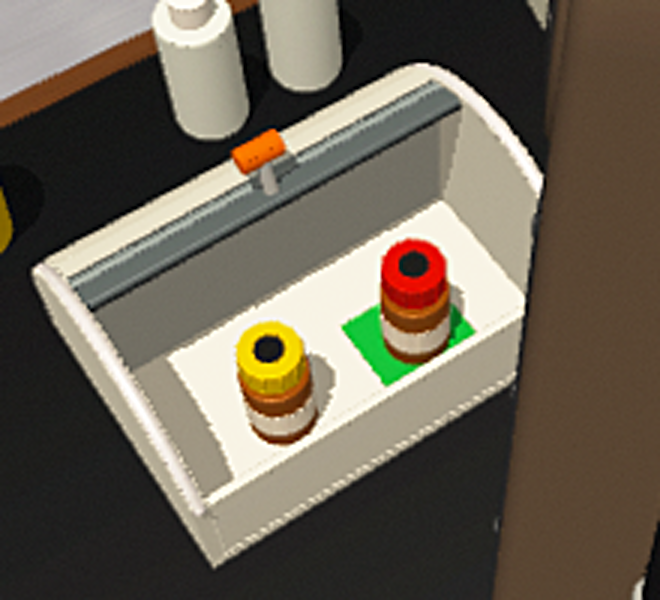

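View pics/c5b.png

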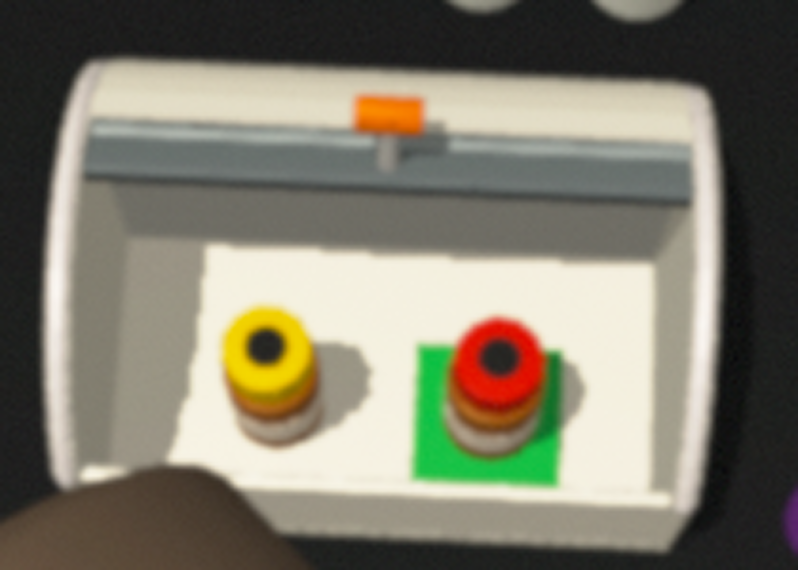

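```bash
python3 - <<'E'
from h import *
print('red',tri((180+413/3,110+265/3),(215+500/3.8,90+357/3.8)), onz('top',215+500/3.8,90+357/3.8,125),onz('side',180+413/3,110+265/3,125))
B=[onz('top',215+x/3.8,90+y/3.8,15) for x,y in((418,346),(562,352),(557,485),(413,480))]
print(np.round(B,1),np.mean(B,0))
E
```

```text
red (array([589.10918621, -62.04012383, 125.19012791]), [array([0., 0.]), array([-0. , -0.1])]) [589.06386402 -62.11537438 125.        ] [589.33026708 -62.0453549  125.        ]
[[ 630.3  -16.    15. ]
 [ 632.4 -103.8   15. ]
 [ 548.5 -104.9   15. ]
 [ 545.7  -18.5   15. ]] [589.21788534 -60.79668522  15.        ]
```

Request:
apply_moves(
  moves=[
    [[0,-0.028,0.035],0],
    [[0,-0.056,0.07],0],
    [[0,-0.084,0.105],0],
    [[0,-0.112,0.14],0],
    [[0,-0.14,0.175],0],
    [[0,-0.168,0.21],0],
    [[0,-0.196,0.245],0],
    [[0,-0.224,0.28],0],
    [[0,-0.25,0.31],0],
    [[0,-0.26,0.322],0],
  ],
)

```text
clock: 16.9
position: [691.2, 7.9, 284.8]
ee_rot: [0.225, 1.57, 1.817]
force: [-1.4, -0.8, 0.4]
width: 85.5
```

```bash
python3 - <<'E'
from h import *
go([691,4.5,183],(-np.sin(.018),1))
E
```

```text
t 16.9 pos [691.2   7.9 284.8] w 85.5 F [-1.4 -0.8  0.4]
shift [ 0.1018  0.0003 -0.0035]
spin 0.0035
```

Request:
apply_moves(
  moves=[
    [[0.02,0,0],0],
    [[0.04,0,0],0],
    [[0.04,0,0],0],
  ],
)

```text
clock: 17.2
position: [688.8, 4.2, 242.7]
ee_rot: [1.458, 1.566, 3.048]
force: [0.0, 0.9, -0.4]
width: 85.3
```

```bash
python3 - <<'E'
from h import *
go([691,4.5,183],(-np.sin(.018),1))
E
```

```text
t 17.2 pos [688.8   4.2 242.7] w 85.3 F [ 0.   0.9 -0.4]
shift [ 0.0597 -0.0025  0.0003]
spin 0.0004
```

Request:
apply_moves(
  moves=[
    [[0.015,-0.002,0],0],
    [[0.03,-0.002,0],0],
    [[0.045,-0.002,0],0],
    [[0.055,-0.002,0],0],
    [[0.06,-0.002,0],0],
    [[0.06,-0.002,0],0],
  ],
)

```text
clock: 17.8
position: [691.9, 3.1, 184.8]
ee_rot: [1.355, 1.57, 2.943]
force: [-0.0, -0.1, -0.7]
width: 85.4
```

Request:
apply_moves(
  moves=[
    [[0,0,0],0],
    [[0,0,0],0],
    [[0,0,0],0],
    [[0,0,0],0],
    [[0,0,0],0],
    [[0,0,0],0],
    [[0,0,0],0],
  ],
  claw=0.02,
)

```text
clock: 18.5
position: [692.6, 5.5, 186.5]
ee_rot: [-0.735, 1.567, 0.853]
force: [1.3, 13.3, 4.7]
width: 34.7
```

```bash
python3 - <<'E'
from h import *
s=telemetry.get_state(); R=Rn.from_euler('xyz',s['ee_rot']).as_matrix()
print(s['position'],s['force'])
for q in np.arange(1.20,-.041,-.05): print(round(q,2),(R.T@(pull(q)-pull(1.25))/1000).round(3), (R.T@(pull(q)-pull(.75))/1000).round(3),(R.T@(pull(q)-pull(.25))/1000).round(3))
E
```

```text
[692.577754     5.51549845 186.47903427] [ 1.26634327 13.28537361  4.71076104]
1.2 [-0.003  0.008  0.   ] [ 0.005 -0.078 -0.   ] [-0.029 -0.157 -0.   ]
1.15 [-0.005  0.017  0.   ] [ 0.003 -0.069 -0.   ] [-0.031 -0.149 -0.   ]
1.1 [-0.007  0.025  0.   ] [ 0.001 -0.061 -0.   ] [-0.033 -0.141 -0.   ]
1.05 [-0.008  0.034  0.   ] [-0.    -0.052 -0.   ] [-0.034 -0.132 -0.   ]
1.0 [-0.01   0.043  0.   ] [-0.001 -0.044 -0.   ] [-0.035 -0.123 -0.   ]
0.95 [-0.01   0.051  0.   ] [-0.002 -0.035 -0.   ] [-0.036 -0.114  0.   ]
0.9 [-0.01  0.06  0.  ] [-0.002 -0.026 -0.   ] [-0.036 -0.106  0.   ]
0.85 [-0.01   0.069  0.   ] [-0.002 -0.017 -0.   ] [-0.036 -0.097  0.   ]
0.8 [-0.009  0.078  0.   ] [-0.001 -0.009 -0.   ] [-0.035 -0.088  0.   ]
0.75 [-0.008  0.086  0.   ] [-0.  0.  0.] [-0.034 -0.08   0.   ]
0.7 [-0.007  0.095  0.   ] [0.002 0.009 0.   ] [-0.033 -0.071  0.   ]
0.65 [-0.005  0.103  0.   ] [0.004 0.017 0.   ] [-0.031 -0.062  0.   ]
0.6 [-0.002  0.112  0.   ] [0.006 0.026 0.   ] [-0.028 -0.054  0.   ]
0.55 [0.001 0.12  0.   ] [0.009 0.034 0.   ] [-0.025 -0.046  0.   ]
0.5 [0.004 0.128 0.   ] [0.012 0.042 0.   ] [-0.022 -0.038  0.   ]
0.45 [0.008 0.136 0.   ] [ 0.016  0.05  -0.   ] [-0.018 -0.03   0.   ]
0.4 [0.012 0.144 0.   ] [ 0.02   0.058 -0.   ] [-0.014 -0.022  0.   ]
0.35 [0.016 0.151 0.   ] [ 0.024  0.065 -0.   ] [-0.01  -0.014  0.   ]
0.3 [0.021 0.159 0.   ] [ 0.029  0.073 -0.   ] [-0.005 -0.007  0.   ]
0.25 [0.026 0.166 0.   ] [ 0.034  0.08  -0.   ] [ 0.  0. -0.]
0.2 [0.031 0.173 0.   ] [ 0.04   0.086 -0.   ] [ 0.006  0.007 -0.   ]
0.15 [0.037 0.179 0.   ] [ 0.045  0.093 -0.   ] [ 0.011  0.013 -0.   ]
0.1 [0.043 0.185 0.   ] [ 0.052  0.099 -0.   ] [ 0.017  0.02  -0.   ]
0.05 [0.05  0.191 0.   ] [ 0.058  0.105 -0.   ] [ 0.024  0.025 -0.   ]
-0.0 [0.057 0.197 0.   ] [ 0.065  0.111 -0.   ] [ 0.031  0.031 -0.   ]
```

Request:
apply_moves(
  moves=[
    [[-0.003,0.008,0.002],0],
    [[-0.005,0.017,0.002],0],
    [[-0.007,0.025,0.002],0],
    [[-0.008,0.034,0.002],0],
    [[-0.01,0.043,0.002],0],
    [[-0.01,0.051,0.002],0],
    [[-0.01,0.06,0.002],0],
    [[-0.01,0.069,0.002],0],
    [[-0.009,0.078,0.002],0],
    [[-0.008,0.086,0.002],0],
  ],
)

```text
clock: 19.5
position: [607.2, 4.1, 193.8]
ee_rot: [-1.48, 1.566, 0.108]
force: [7.8, 3.3, -4.3]
width: 34.8
```

```bash
python3 - <<'E'
from h import *
s=telemetry.get_state(); print(s['position']-pull(.75),s['force'])
E
```

```text
[  0.64854422   1.52248587 -16.03485633] [ 7.78009934  3.34541962 -4.3040562 ]
```

Request:
apply_moves(
  moves=[
    [[0.002,0.009,0],0],
    [[0.004,0.017,0],0],
    [[0.006,0.026,0],0],
    [[0.009,0.034,0],0],
    [[0.012,0.042,0],0],
    [[0.016,0.05,0],0],
    [[0.02,0.058,0],0],
    [[0.024,0.065,0],0],
    [[0.029,0.073,0],0],
    [[0.034,0.08,0],0],
  ],
)

```text
clock: 20.5
position: [527.3, 2.5, 160.5]
ee_rot: [-1.595, 1.566, -0.007]
force: [4.1, 2.8, 5.7]
width: 34.8
```

```bash
python3 - <<'E'
from h import *
s=telemetry.get_state(); print(s['position']-pull(.25),s['force'])
E
```

```text
[  0.2560785    1.29131984 -14.97414813] [4.10322835 2.7505052  5.65350448]
```

Request:
apply_moves(
  moves=[
    [[0.005,0.006,0],0],
    [[0.01,0.012,0],0],
    [[0.015,0.017,0],0],
    [[0.02,0.022,0],0],
    [[0.024,0.025,0],0],
    [[0.028,0.028,0],0],
    [[0.031,0.031,0],0],
    [[0.033,0.033,0],0],
    [[0.034,0.034,0],0],
    [[0.034,0.034,0],0],
  ],
)

```text
clock: 21.5
position: [492.8, 1.8, 125.9]
ee_rot: [-1.581, 1.568, 0.007]
force: [2.5, 2.8, 5.8]
width: 34.5
```

```bash
python3 - <<'E'
from h import *
s=telemetry.get_state(); print(s['position']-pull(0),s['force'])
E
```

```text
[ -3.28140003   1.13588413 -18.81507678] [2.49558053 2.83488472 5.78072469]
```

Request:
apply_moves(
  moves=[
    [[0.002,0.0015,0],0],
    [[0.003,0.0025,0],0],
    [[0.003,0.0025,0],0],
  ],
)

```text
clock: 21.8
position: [490.1, 1.7, 122.4]
ee_rot: [-1.552, 1.569, 0.036]
force: [4.2, 3.4, 0.3]
width: 35.2
```

Request:
apply_moves(
  moves=[
    [[0.002,0.0015,0],0],
    [[0.003,0.0025,0],0],
    [[0.003,0.0025,0],0],
  ],
)

```text
clock: 22.1
position: [489.1, 1.7, 120.9]
ee_rot: [-1.65, 1.565, -0.062]
force: [5.5, 4.3, 17.5]
width: 35.0
```

Request:
apply_moves(
  moves=[
    [[-0.001,-0.001,0],0],
    [[-0.001,-0.001,0],0],
    [[-0.001,-0.001,0],0],
    [[-0.001,-0.001,0],0],
    [[-0.001,-0.001,0],0],
    [[-0.03,0,0],0],
    [[-0.07,0,0],0],
    [[-0.11,0,0],0],
    [[-0.14,0,0],0],
    [[-0.14,0,0],0],
  ],
  claw=0.0854,
)

```text
clock: 23.1
position: [488.1, 1.5, 262.8]
ee_rot: [-1.709, 1.565, -0.121]
force: [0.9, -0.4, -1.8]
width: 85.0
```

Request:
apply_moves(
  moves=[
    [[-0.01,0,-0.03],0],
    [[-0.02,-0.01,-0.07],0],
    [[-0.03,-0.01,-0.11],0],
    [[-0.03,-0.01,-0.15],0],
    [[-0.03,-0.005,-0.19],0],
    [[-0.03,0,-0.23],0],
    [[-0.03,0.01,-0.27],0],
    [[-0.03,0.02,-0.3],0],
    [[-0.03,0.03,-0.32],0],
    [[-0.03,0.03,-0.32],0],
  ],
)

```text
clock: 24.1
position: [461.3, -320.8, 287.9]
ee_rot: [0.973, 1.569, 2.558]
force: [-0.1, 0.8, -0.8]
width: 85.3
```

```bash
python3 - <<'E'
from h import *
for n in("side","top"): cv2.imwrite(f"pics/{n}6.png",viewer.capture(n)[:,:,::-1])
go([0,0,0])
a=cv2.imread("pics/side6.png")[110:310,180:400]; b=cv2.imread("pics/top6.png")[90:240,215:425]
cv2.imwrite("pics/c6a.png",cv2.resize(a,None,fx=3,fy=3,interpolation=2));cv2.imwrite("pics/c6b.png",cv2.resize(b,None,fx=3.8,fy=3.8,interpolation=2))
E
```

```text
t 24.2 pos [ 462.2 -318.7  288.3] w 85.0 F [-0.4  1.1 -0.6]
shift [0.2892 0.4568 0.3257]
```

View pics/c6a.png

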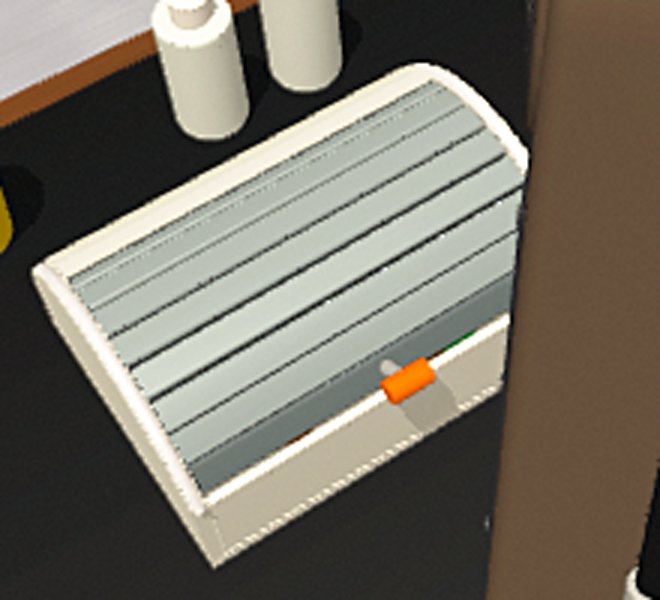

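View pics/c6b.png

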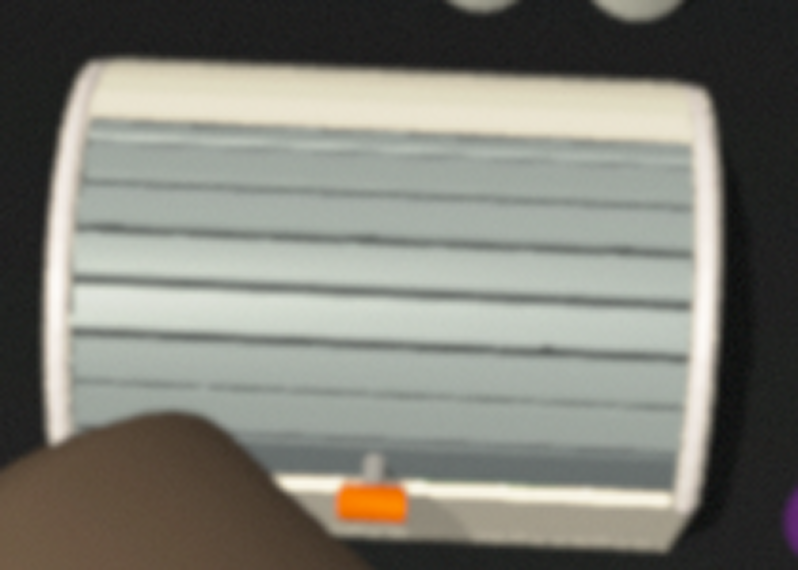

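```bash
python3 - <<'E'
from h import *
x,e=tri((180+409/3,110+382/3),(215+372/3.8,90+503/3.8)); print(x,e,pull(0),pull(.06))
for a in ('side6','top6'):
    im=cv2.imread(f"pics/{a}.png"); H,S,V=cv2.split(cv2.cvtColor(im,cv2.COLOR_BGR2HSV))
    m=((H>=5)&(H<=13)&(S>200)&(V>150)).astype(np.uint8); N,L,st_,ce=cv2.connectedComponentsWithStats(m)
    for i in range(1,N):
        if st_[i,4]>30: print(a,st_[i],ce[i])
for q in(0,.03,.06,.1): print(q,proj('side',pull(q)),proj('top',pull(q)))
for p,q in(((127.7,109.3),0.27),):
    pass
print('initial obs side',(180+383/3,110+328/3),'model .27',proj('side',pull(.27)),proj('top',pull(.27)),'obs top',(215+375/3.81,90+429/3.81))
print('open obs',(180+259/3,110+152/3),proj('side',pull(1.25)),(215+390/3.8,90+115/3.8),proj('top',pull(1.25)))
E
```

```text
[497.06406661   1.07506636 145.79830998] [array([-0.1, -0. ]), array([0. , 0.1])] [496.09379732   0.65536868 144.70971157] [502.7997266    0.76938047 152.78649575]
side6 [307 234  18  11  40] [314.85 239.65]
0 [316.68974596 237.78099607] [313.11565589 223.05415141]
0.03 [315.78874688 235.75311768] [313.1809967  220.94983855]
0.06 [314.85289925 233.69723101] [313.25063852 218.78448622]
0.1 [313.55263443 230.91683726] [313.35010131 215.80624056]
initial obs side (307.6666666666667, 219.33333333333331) model .27 [307.41897996 218.74150615] [313.8535026  202.12125563] obs top (313.4251968503937, 202.59842519685037)
open obs (266.3333333333333, 160.66666666666666) [266.02087822 160.17959723] (317.63157894736844, 120.26315789473685) [318.15061727 119.05785486]
```

```bash
python3 - <<'E'
from h import *
a=cv2.imread('pics/top0.png');b=cv2.imread('pics/top6.png')
for nm,(x,y) in (("white",(128,215)),("blue",(475,178))):
    d=cv2.absdiff(a[y:y+35,x:x+30],b[y:y+35,x:x+30]); print(nm,d.mean())
print(telemetry.get_state()['force'])
from workcell import job_done
print(job_done())
E
```

```text
white 5.8250793650793655
blue 17.735873015873015
[-0.41695546  1.09450374 -0.58528464]
the job is handed in; nothing more can be done
None
```

```bash
python3 - <<'E'
import cv2,numpy as np
o=[cv2.resize(cv2.imread(f'pics/top{i}.png')[130:300,380:580],None,fx=1.9,fy=1.9) for i in (5,6)]
cv2.imwrite('pics/c7.png',np.hstack(o))
E
```

```text
(no output)
```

View pics/c7.png

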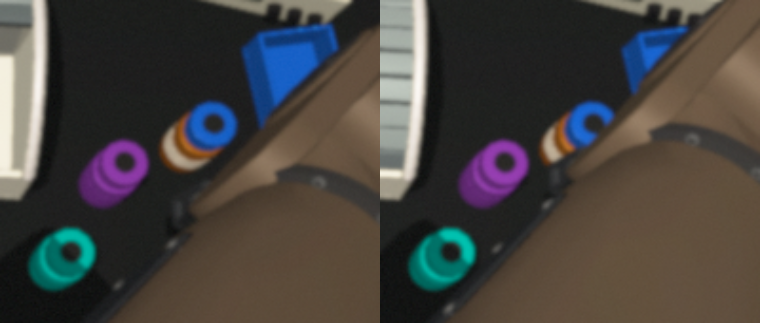

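I opened the door to its stop, stood the red-capped bottle on the green pad, closed the door to its stop and handed the job in after about 24 s of the 72 s. No verdict was reported.

- **Bottle placement:** with the door still open, both cameras put the red bottle upright and about 1 to 2 mm from the pad's centre. I could not see inside after closing, so its position was not rechecked.
- **Door:** I closed it at about 0.5 rad/s. It ended against its stop, with about 17 N felt. The final pictures put the pull within 2 mm of its closed position, about 0.01 to 0.02 rad. A thin sliver of the pad still showed between the front slat and the front wall in the side view. I took that as normal because the pull position and stop force agreed. In the grip the tool had ended about 7 mm beyond the nominal closed point, which I put down to the pull creeping in the fingers.
- **Other bottles:** in the view taken with the door still open, the yellow bottle had not moved. The white bottle's patch was nearly unchanged from the start. The blue bottle's before-and-after patch comparison differed (17.7 against 5.8 for white). The picture shows why: the arm partly covers it, and the bottle stands upright in the same place.
- **Robot at hand-in:** it was clear of everything, with the force reading near zero (about 1 N).

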